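# Load a slide carrier under the spring clip of a slide reader

### The arm

A 7-joint arm with a two-finger parallel gripper is mounted at the origin on the work surface. World frame = base frame: x ahead of the robot, y to its left, z up, the work surface at z = 0. Lengths are in m, angles in rad, forces in N, time in s.
With the tool pointing down it reaches from about 0.4 to 0.875 m from the base axis. Payload 6.5 kg.
Tool frame: the origin (TCP) lies at the very end of the fingers, on their centre line; the grasp point (between the pads) lies 19 mm behind it (grasp_offset is the distance from the TCP to the grasp point, in m); z points along the fingers, y is the direction in which the jaws open and shut (so a half turn about z gives the same grasp; the last joint's range is limited). The gripper opens to 88 mm and grips with 3 to 60 N. Pads are 18 mm wide; open, the fingers measure 123 mm over their backs; the gripper's body (75 mm by 187 mm) begins 45 mm behind the grasp point.
Start: joints at [-1.412, 0.536, -0.004, 1.538, 0.003, 1.067, -0.071], TCP at [0.145, 0.634, 0.239] pointing down, gripper open.
Joint ranges: [-2.7, 2.7], [-0.37, 2.16], [-1.27, 1.26], [0.24, 2.4], [-1.31, 4.45], [0.19, 1.91], [-2.76, 2.76]. Speed limits (rad/s): [2.39, 2.39, 3.14, 3.14, 3.14, 3.14, 3.14].

### API

Orientations are given as a unit quaternion [w, x, y, z].
In Python, from bench import sense, read_camera, camera_model, job_done, grasp_offset gives the robot as it stands.
- The arm moves only by the tool jog_arm, never from a script. Its argument "increments" is one flat list of numbers, 5 for each row, row after row: the shift along the tool's x, y, z in cm, then the turn about the tool's z in rad, then the finger opening in cm, from 0 to 8.81. A call has 1 to 12 rows; each row is the pose to reach, as a shift and turn from the pose commanded when the call began, along the tool's axes at that moment; what a row does not reach only later rows make up. A row lasts 1/10 s, in which the tool goes at most 50 mm and 8.59 degrees, less where a joint would pass 70% of its speed; a pose out of reach is approached as far as the arm can. A call with a gripper value outside its range is refused whole. The fingers move at their own pace and stop on an object; "grip_force" is the grip in N (left out, the last holds). Time passes only in rows, so rows that repeat a pose let the fingers close. It gives the time, the measured TCP pose, the force and the opening at its end, in the units of the state.
- sense(): the state, without advancing time (a new reading comes with each control period).
- read_camera(name): name is "scene" or "top" or "wrist"; returns (picture, depth): 420x560x3 uint8, red, green, blue; 420x560 float32, m along the optical axis (not along the pixel's ray), 0 where there is no reading.
- camera_model(name): a dict with "mtx" (3x3 intrinsics, pixels), "cam_to_world" (4x4, takes a point from camera to world coordinates). Camera axes: x right, y down, z forward; pixel columns grow to the right and rows downward; lengths in m; the calibration is good to about 2 mm. A picture is of the moment at which its call begins: read the wrist's pose just before it. camera_model takes no time and is no camera call; for the wrist camera it gives the pose at the moment of the call.
- job_done(): hands the job in, once; it reports no verdict.
The state is a dict: "clock": time; "q": joint angles; "dq": joint speeds; "tau": joint torques, N m; "eef_pos": TCP position; "tool_rot": TCP orientation; "ft_force": force on the tool from outside, world axes, zero at the start; "wrist_torque": the same for the moment, N m; "finger_gap": finger opening in m.
Only numpy, scipy, OpenCV 4.12 (cv2) and the standard library are available. Lean on these libraries where they do the work, as an engineer would, in place of code of your own. Each camera call takes 0.05 s, during which the arm holds its last target.

### The job

With one fingertip press the long thumb bar of the slide reader's spring clip down and hold it there, and with the other fingertip push the slide carrier along its lane, beneath the raised clip foot, until it is fully home against the reader's housing. Keep the bar held down until the carrier is home, then let the bar up so that the clip's foot rests on the carrier, and move clear. Do not pick the carrier up, and leave the things around the reader where they are.

Things in the scene. Friction and masses are not known exactly. Their poses are not given: they have to be found in the camera images.
- stage: Slide reader, fixed: black base, x -110 to +95, y -64 to +62 mm, 20 mm high on the lane side, 8 mm under the thumb bar; a white housing 60 x 126 x 42 mm across the far end, face at x = +90 mm. Origin under the base, on the table; x = push direction, towards the housing; y to the left seen along x; z up.
- carrier: Slide carrier to push: white plate 84 x 42 x 8 mm, 60 g, glass slide on top, upright push lip across its rear end (6 mm thick, top 22 mm above the underside). Origin: centre of underside; x points to the housing; front edge x = +42, lip's rear face x = -42 mm. Starts in the lane 42 to 74 mm short of home; slides easily.
- home (a point): Where the carrier's origin lies when fully home, front edge against the housing: reader's x +48, y -31, z 20 mm; axes as the reader's. The lane runs along x through this point: floor 20 mm above the table, open at the -x end, 45 mm wide between rails whose tops are 26 mm above the table.
- clip: Steel spring clip hinged on the reader: shaft 8 mm thick, 171 mm long along the reader's x, with the thumb bar on its +y side and the foot over the lane. Origin on the shaft's axis beside the foot: reader's x +60, y +4 mm, 38 mm above the table. Axes as the reader's at rest. Shaft lugs 12 mm wide, 42 mm high at reader's x -101 and +78 mm.
- clip_angle (a joint): Angle of the spring clip about its shaft, rad: 0 at rest, grows as the thumb bar is pressed, stops at 0.36. At rest the foot blocks the carrier; above about 0.15 it clears the carrier; hold at 0.2 to 0.3. Reads about 0.10 with the foot resting on the carrier. The bar takes about 3 N to start, 7 N at 0.27, and springs back.
- thumb_bar (a point): Thumb bar of the clip: plate 120 mm (reader's x) by 30 mm (y), 3 mm thick. Point: centre of its top, at reader's x -46, y +31 mm, 36 mm above the table at rest, 29 mm at 0.27 rad. A fingertip can slide along it while pressing. Its centre line is 62 mm from the lane's, so two fingertips so spaced, at one height, reach bar and lip together.
- clip_foot (a point): Steel foot of the clip, 16 mm (reader's x) by 10 mm (y), 13 mm high, under a short arm over the lane. Point: centre of its underside, at reader's x +60, y -31 mm, 25 mm above the table (5 mm above the lane floor) at rest; about 9 mm higher at 0.27 rad.
- spare_carrier: Identical carrier lying on the table, off the reader, on the thumb bar's side; origin at the centre of its underside. Leave alone.
- dropper_bottle: Amber bottle, 30 mm diameter, 62 mm high, standing beside the lane side of the reader; origin under its centre. Leave alone.
- specimen_jar: Capped clear jar, 48 mm diameter, 55 mm high, standing beside the lane side of the reader; origin under its centre. Leave alone.
- slide_box: Grey slide box 90 x 70 x 32 mm on the thumb bar's side of the reader; origin under its centre. Leave alone.
- marker: Marker pen, 128 mm long, 13 mm thick, lying near the robot's end of the reader. Leave alone.
- stapler: Stapler 120 x 34 x 43 mm on the table to the left. Leave alone.
Not all that is in view belongs to the job. Leave any purple look-alike of the carrier alone.

How it is judged:
On the way, in this order (a step that is already met when the one before it is completed fails the run):
1. the thumb bar is held down by a finger while the carrier is still out (value of joint clip_angle above 0.17 rad and contact force between the fingers and clip above 0.5 N and x of carrier in the frame of home below -0.03 m), for 0.2 s.
2. the carrier is fully home while the bar is still held down (value of joint clip_angle above 0.17 rad and contact force between the fingers and clip above 0.5 N and x of carrier in the frame of home between -0.003 and 0.003 m), for 0.1 s.
3. the bar is let up and the clip's foot rests on the carrier (value of joint clip_angle below 0.15 rad and contact force between clip and carrier above 0.5 N), for 0.2 s.
At the end, for the whole second after the job is handed in: The carrier lies flat in its lane, within 3 mm of fully home and at rest, with the clip let up (joint 0.05 to 0.15 rad) and its foot pressing on the carrier (all of step 3 and x of carrier in the frame of home between -0.003 and 0.003 m and z of carrier in the frame of home below 0.003 m and angle between the x axis of carrier and the x axis of stage, either way round below 0.05 rad and value of joint clip_angle above 0.05 rad and linear speed of carrier below 0.01 m/s); the robot touches nothing.
It fails at once if the carrier is lifted more than 8 mm off the lane floor (z of carrier in the frame of home above 0.008 m).
It fails at once if the bar is let up while the carrier is only part of the way in beneath the foot (value of joint clip_angle below 0.14 rad and x of carrier in the frame of home between -0.03 and -0.005 m).
It fails at once if one of the things around the reader is moved more than 2 cm (distance of any of spare_carrier, dropper_bottle, specimen_jar, slide_box, marker, stapler from where it was at the start of the episode above 0.02 m).
It also fails if it takes over 48 s, if anything falls off the work surface, if the arm or the gripper's body presses on something with over 40 N, if the wrist force passes 120 N, or if a joint passes its speed limit or range.

## Working session

There is one attempt and no reset: what is moved stays moved. The work goes in short steps, Python scripts to look and compute and a tool call to move; the robot and the scene stay as the last step left them, time stands still between calls to the robot, and variables do not carry over. Pictures are saved under pics/ and viewed, and the job is handed in when it is done.

Besides the shell and the picture viewer there is one more tool, called after "Emit:" in YAML: its name, and indented under it one key for each argument. jog_arm: Moves the arm, as the interface text tells. Its arguments: {"type":"object","properties":{"increments":{"type":"array"},"grip_force":{"type":"number"}},"required":["increments"]}

```bash
mkdir -p pics; ls; python3 - <<'E'
from bench import *
import cv2,numpy as np
s=sense();print(s['clock'],s['eef_pos'],s['tool_rot'],s['finger_gap'],grasp_offset)
for n in ['scene','top','wrist']:
    m=camera_model(n)
    p,d=read_camera(n)
    cv2.imwrite(f'pics/{n}0.png',p[:,:,::-1]); np.savez(f'{n}0.npz',p=p,d=d,K=m['mtx'],T=m['cam_to_world'])
    print(n,np.round(m['mtx'],1).tolist(),np.round(m['cam_to_world'],3).tolist())
E
```

```text
pics
0.0 [0.14475841 0.63306468 0.23784134] [-3.01009662e-05  1.12109022e-01  9.93695553e-01 -8.45142472e-04] 0.0880562550416423 0.0187
scene [[525.1, 0.0, 279.7], [0.0, 525.1, 210.9], [0.0, 0.0, 1.0]] [[0.773, 0.548, -0.319, 0.89], [0.634, -0.663, 0.398, -0.334], [0.006, -0.51, -0.86, 0.937], [0.0, 0.0, 0.0, 1.0]]
top [[540.5, 0.0, 278.1], [0.0, 540.5, 204.8], [0.0, 0.0, 1.0]] [[0.066, -0.975, 0.212, 0.287], [-0.998, -0.064, 0.018, 0.055], [-0.004, -0.213, -0.977, 1.246], [0.0, 0.0, 0.0, 1.0]]
wrist [[347.2, 0.0, 280.2], [0.0, 347.2, 208.3], [0.0, 0.0, 1.0]] [[0.222, 0.93, 0.293, 0.068], [0.975, -0.211, -0.068, 0.651], [-0.002, 0.3, -0.954, 0.384], [0.0, 0.0, 0.0, 1.0]]
```

View pics/top0.png

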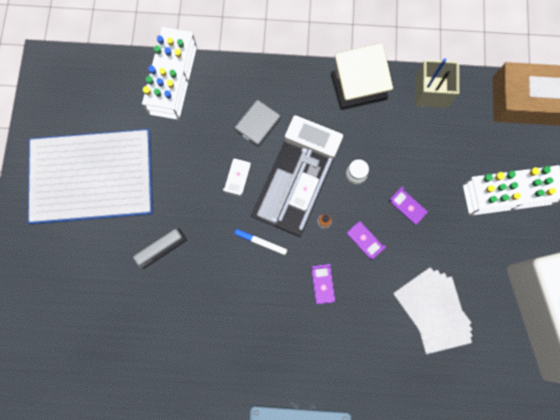

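View pics/scene0.png

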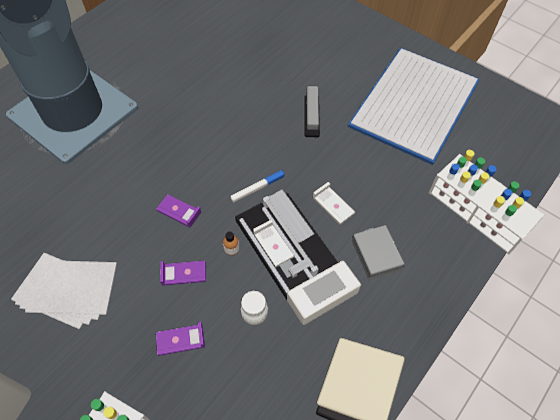

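View pics/wrist0.png

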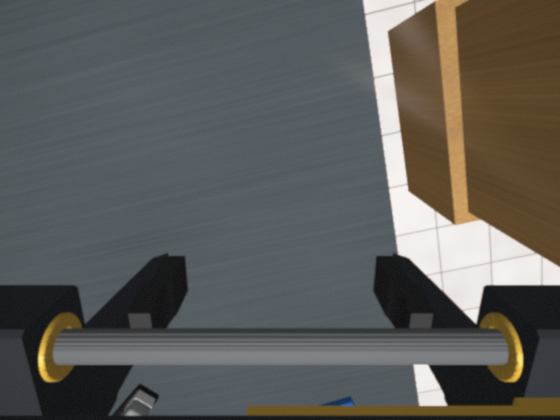

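```bash
cat > h.py <<'E'
import numpy as np,cv2
def load(n):
    z=np.load(n+'.npz');return z['p'],z['d'],z['K'],z['T']
def cloud(d,K,T):
    h,w=d.shape;u,v=np.meshgrid(np.arange(w),np.arange(h))
    P=np.stack([(u-K[0,2])/K[0,0]*d,(v-K[1,2])/K[1,1]*d,d],-1)
    return P@T[:3,:3].T+T[:3,3]
def proj(X,K,T):
    X=np.atleast_2d(X);c=(X-T[:3,3])@T[:3,:3]
    p=c@K.T;return p[:,:2]/p[:,2:]
def planepix(uv,z,K,T):
    uv=np.atleast_2d(uv).astype(float)
    r=np.c_[(uv[:,0]-K[0,2])/K[0,0],(uv[:,1]-K[1,2])/K[1,1],np.ones(len(uv))]@T[:3,:3].T
    s=(z-T[2,3])/r[:,2];return T[:3,3]+r*s[:,None]
E
python3 - <<'E'
from h import *
for n,(r0,r1,c0,c1) in {'top0':(100,250,220,390),'scene0':(170,330,210,380)}.items():
    p,d,K,T=load(n)
    cr=p[r0:r1,c0:c1]
    cv2.imwrite(f'pics/{n}_z.png',cv2.resize(cr,None,fx=4,fy=3.7 if 0 else 4,interpolation=cv2.INTER_CUBIC)[:600,:,::-1])
    P=cloud(d,K,T)
    # table check
    print(n,np.nanmedian(P[:,:,2][(d>0)]))
    z=P[r0:r1,c0:c1,2]
    cv2.imwrite(f'pics/{n}_h.png',cv2.resize(np.clip(z*255/0.07,0,255).astype(np.uint8),None,fx=4,fy=4,interpolation=0)[:600])
E
```

```text
top0 -0.00021920968718913691
scene0 0.0006397687702310861
```

View pics/top0_z.png

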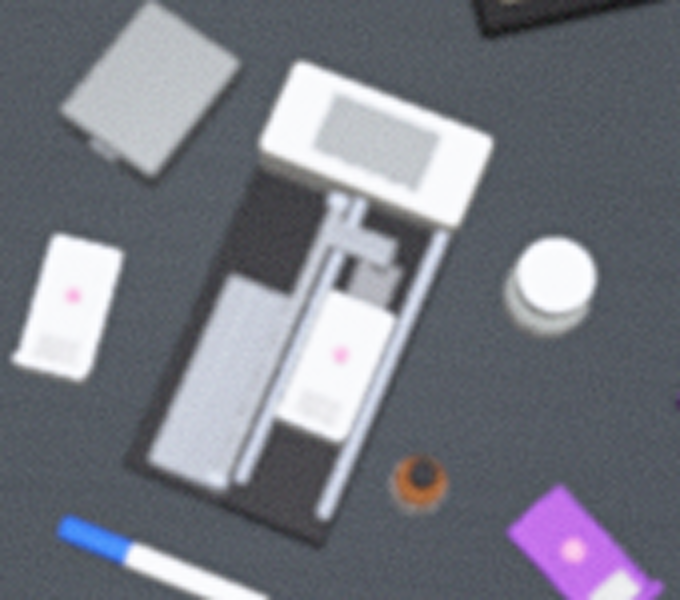

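View pics/top0_h.png

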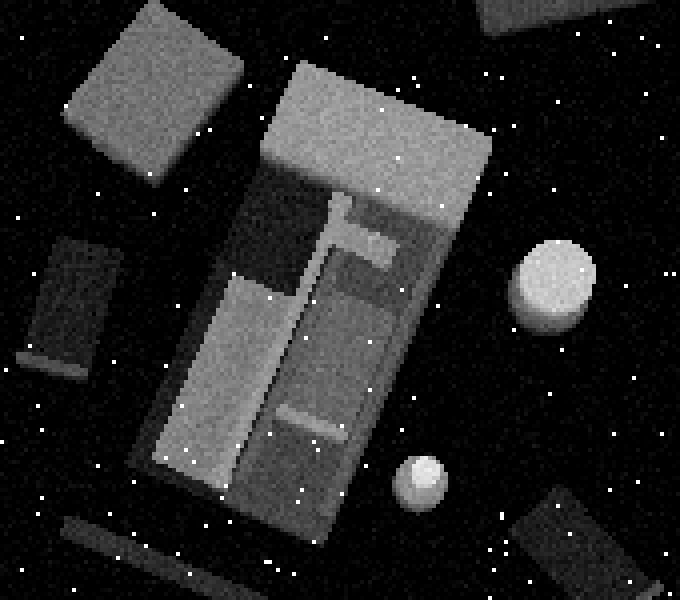

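View pics/scene0_z.png

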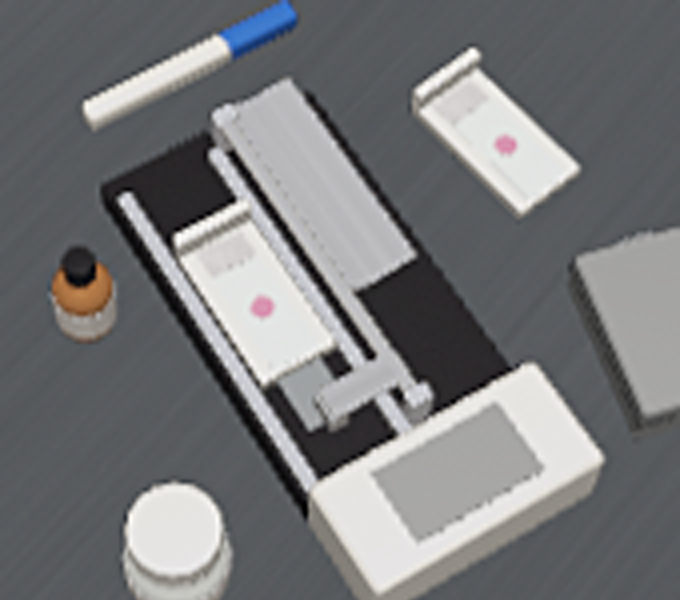

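```bash
cat > fit.py <<'E'
from h import *
from scipy.optimize import least_squares
A=load('top0')[2:];B=load('scene0')[2:]
# model pts: x,y,z mm -> zoom pixel
obs=[('t',(90,62,42),(261,141)),('t',(90,-64,42),(459,222)),('t',(150,-64,42),(494,137)),('t',(150,62,42),(300,61)),
('t',(-110,62,8),(127,462)),('t',(-110,-64,20),(323,546)),('t',(-106,46,36),(150,459)),('t',(14,46,36),(232,273)),
('s',(90,-64,42),(311,490)),('s',(150,-64,42),(380,597)),('s',(150,62,42),(606,460)),('s',(90,62,42),(532,362)),
('s',(-110,-64,20),(102,187)),('s',(14,46,36),(417,255)),('s',(-106,46,36),(290,80))]
def off(c,p): return (np.array(p)+.5)/4-.5+np.array([220,100] if c=='t' else [210,170])
def W(q,X):
    X=np.array(X)/1000.;c,s=np.cos(q[2]),np.sin(q[2])
    return np.array([q[0]+c*X[0]-s*X[1],q[1]+s*X[0]+c*X[1],X[2]])
def res(q,only=None):
    r=[]
    for c,X,p in obs:
        if only and c!=only: continue
        K,T=A if c=='t' else B
        r.append(proj(W(q,X),K,T)[0]-off(c,p))
    return np.array(r).ravel()
if __name__=='__main__':
    for o in (None,'t','s'):
        f=least_squares(res,[.6,.05,0.],args=(o,),loss='soft_l1');print(o,np.round(f.x,4),np.abs(f.fun).mean())
        if o is None: print(np.round(f.fun.reshape(-1,2),1).tolist());np.save('q.npy',f.x)
    q=np.load('q.npy')
    # carrier pts
    for c,p,z in [('t',(278,409),.042),('t',(344,436),.042),('t',(328,293),.028),('t',(393,313),.028),('s',(177,240),.042),('s',(247,207),.042),('s',(266,382),.028),('s',(334,342),.028)]:
        K,T=A if c=='t' else B
        X=planepix(off(c,p),z,K,T)[0]-[q[0],q[1],0]
        cc,s=np.cos(q[2]),np.sin(q[2]);print(c,np.round([cc*X[0]+s*X[1],-s*X[0]+cc*X[1]],4))
    d=load('top0')
    P=cloud(d[1],A[0],A[1]);X=P-[q[0],q[1],0];x=cc*X[...,0]+s*X[...,1];y=-s*X[...,0]+cc*X[...,1]
    for nm,m in dict(floor=(abs(y+.031)<.015)&(x<-.075)&(x>-.1),bar=(abs(y-.031)<.01)&(abs(x+.046)<.05),plate=(abs(y+.031)<.015)&(abs(x)<.02),hous=(abs(y)<.05)&(abs(x-.12)<.02)).items():
        print(nm,np.median(P[m][:,2]),m.sum())
    m=(abs(y+.031)<.018)&(x<.02)&(P[...,2]>.036)&(P[...,2]<.06)&(x>-.11); print('lip',m.sum(),np.percentile(x[m],[0,5,50,95,100]),np.median(P[m][:,2]))
    for n,(u,v) in dict(bottle=((420,470)),jar=((555,268))).items():
        X=planepix(off('t',(u,v)),.058,*A)[0];X2=X-[q[0],q[1],0];print(n,X,cc*X2[0]+s*X2[1],-s*X2[0]+cc*X2[1])
E
python3 fit.py
```

```text
None [ 0.6111  0.0455 -0.3389] 0.5752003085176114
[[-0.5, 0.3], [-0.1, 0.2], [0.7, -1.0], [-0.3, -1.8], [-0.7, -0.2], [0.3, -1.0], [0.0, -0.7], [0.2, -0.7], [-1.4, -0.6], [-0.9, -0.0], [0.6, -0.1], [0.4, -1.1], [-1.3, -0.4], [-0.3, 0.5], [-0.6, -0.1]]
t [ 0.6096  0.0453 -0.3404] 0.44631182559146776
s [ 0.6122  0.0458 -0.339 ] 0.4980890018660164
t [-0.0532 -0.0108]
t [-0.0529 -0.0514]
t [ 0.0251 -0.0095]
t [ 0.0289 -0.049 ]
s [-0.0512 -0.0503]
s [-0.0495 -0.0118]
s [ 0.0302 -0.0489]
s [ 0.0291 -0.0101]
floor 0.019464397903196762 137
bar 0.03534162298487309 367
plate 0.02813161366842598 211
hous 0.041824549753442186 680
lip 48 [-0.05585718 -0.05567545 -0.05238031 -0.04910622 -0.02167261] 0.04009119973387265
bottle [ 0.52402904 -0.02833156  0.058     ] -0.05758782778918369 -0.09858986051616239
jar [ 0.64633183 -0.09958308  0.058     ] 0.08144492397347232 -0.12513497750736643
```

```bash
cat > mv.py <<'E'
import sys
from h import *
from bench import sense
from scipy.spatial.transform import Rotation as R
q=np.load('q.npy')
def info(tx=None,ty=0.,tz=None):
    s=sense();p=np.array(s['eef_pos']);w,x,y,z=s['tool_rot'];M=R.from_quat([x,y,z,w]).as_matrix()
    c,sn=np.cos(q[2]),np.sin(q[2]);Q=np.array([[c,-sn,0],[sn,c,0],[0,0,1]]);o=np.array([q[0],q[1],0])
    pr=Q.T@(p-o);Mr=Q.T@M
    print('t',s['clock'],'TCP reader mm',np.round(pr*1000,1),'F reader',np.round(Q.T@s['ft_force'],2),'tq',np.round(Q.T@s['wrist_torque'],2),'gap',round(s['finger_gap'],4))
    print('tool y in reader',np.round(Mr[:,1],3),'z',np.round(Mr[:,2],3),'j7',s['q'][6])
    a=np.arctan2(Mr[1,1],Mr[0,1]) # yaw of tool y in reader
    for t in (np.pi/2,-np.pi/2):
        d=(t-a+np.pi)%(2*np.pi)-np.pi; print('turn about tool z',-d if Mr[2,2]<0 else d)
    if tx is not None:
        print('shift cm tool', np.round(M.T@Q@(np.array([tx,ty,tz])/1000-pr)*100,2))
if __name__=='__main__':
    info(*[float(a) for a in sys.argv[1:]])
E
python3 mv.py -82 0 150
```

```text
t 0.15 TCP reader mm [-635.2  399.3  238.1] F reader [-0.76 -0.38  0.54] tq [-0.02  0.09  0.04] gap 0.0878
tool y in reader [-0.114  0.993 -0.001] z [ 0.    -0.001 -1.   ] j7 -0.07119980702689288
turn about tool z 0.11417162837501404
turn about tool z -3.027421025214779
shift cm tool [-50.41 -45.96   8.87]
```

Emit:
jog_arm:
  increments: [-3,-2.7,0,0.02,5,-6,-5.4,0,0.04,5,-9,-8.1,0,0.06,5,-12,-10.8,0,0.08,5,-15,-13.5,0,0.1,5,-18,-16.2,0,0.114,5,-21,-18.9,0,0.114,5,-24,-21.6,0,0.114,5,-27,-24.3,0,0.114,5,-30,-27,0,0.114,5,-32,-29,0,0.114,5,-32,-29,0,0.114,5]

```text
clock: 1.35
eef_pos: [0.3944, 0.2756, 0.2387]
tool_rot: [0.001, 0.172, 0.985, -0.001]
ft_force: [-0.0, 0.7, -0.3]
finger_gap: 0.0497
```

```bash
python3 mv.py -82 0 120
```

```text
t 1.35 TCP reader mm [-280.8  144.9  238.7] F reader [-0.24  0.66 -0.26] tq [-0.03 -0.    0.06] gap 0.0497
tool y in reader [ 0.007  1.    -0.001] z [ 0.001 -0.001 -1.   ] j7 0.5696409481391868
turn about tool z -0.0067452556595086754
turn about tool z 3.1348473979302844
shift cm tool [-19.97 -14.34  11.92]
```

Emit:
jog_arm:
  increments: [-3.3,-2.4,1,0,5,-6.7,-4.8,2,0,5,-10,-7.2,3,0,5,-13.3,-9.6,5,0,5,-16.7,-12,6,-0.003,5,-20,-14.3,8,-0.005,5,-20,-14.3,8,-0.005,5,-20,-14.3,8,-0.005,5]

```text
clock: 2.15
eef_pos: [0.5329, 0.0785, 0.1581]
tool_rot: [-0.001, 0.167, 0.986, -0.0]
ft_force: [0.8, 0.9, -0.5]
finger_gap: 0.0502
```

```bash
python3 mv.py -82 0 50; python3 - <<'E'
from bench import *
import cv2,numpy as np
m=camera_model('wrist')
p,d=read_camera('wrist')
cv2.imwrite('pics/wrist1.png',p[:,:,::-1]); np.savez('wrist1.npz',p=p,d=d,K=m['mtx'],T=m['cam_to_world'])
E
```

```text
t 2.15 TCP reader mm [-84.7   5.1 158.1] F reader [ 0.43  1.15 -0.5 ] tq [ 0.04  0.05 -0.02] gap 0.0502
tool y in reader [-0.004  1.    -0.001] z [-0.001 -0.001 -1.   ] j7 1.142281228098013
turn about tool z 0.003990955207477498
turn about tool z -3.1376016983823156
shift cm tool [-0.29 -0.51 10.81]
```

View pics/wrist1.png

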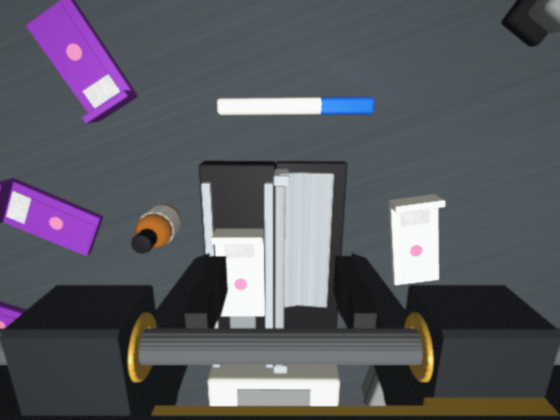

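```bash
python3 - <<'E'
from h import *
from fit import W
p,d,K,T=load('wrist1');q=np.load('q.npy')
for X,o in [((-110,-64,20),(200,163)),((-110,62,8),(347,163)),((-106,46,36),(334,174)),((14,46,36),(329,307)),((90,-54,26),0),((-107,4,42),(281,171)),((-54,-52,42),(215,232)),((-54,-10,42),(264,231))]:
    print(X,proj(W(q,X),K,T)[0].round(1),o)
c,s=np.cos(q[2]),np.sin(q[2])
for uv in ((214,231),(264,230)):
    X=planepix(uv,.042,K,T)[0]-[q[0],q[1],0];print(np.round([c*X[0]+s*X[1],-s*X[0]+c*X[1]],4))
cv2.imwrite('pics/w1z.png',cv2.resize(p[150:340,180:370,::-1],None,fx=3,fy=3,interpolation=2))
E
```

```text
(-110, -64, 20) [197.3 166.4] (200, 163)
(-110, 62, 8) [346.9 164.5] (347, 163)
(-106, 46, 36) [332.8 175.8] (334, 174)
(14, 46, 36) [326.  308.2] (329, 307)
(90, -54, 26) [219.6 369. ] 0
(-107, 4, 42) [279.4 175.9] (281, 171)
(-54, -52, 42) [210.4 239.4] (215, 232)
(-54, -10, 42) [262.  239.7] (264, 231)
[-0.0614 -0.0487]
[-0.0624 -0.0083]
```

View pics/w1z.png

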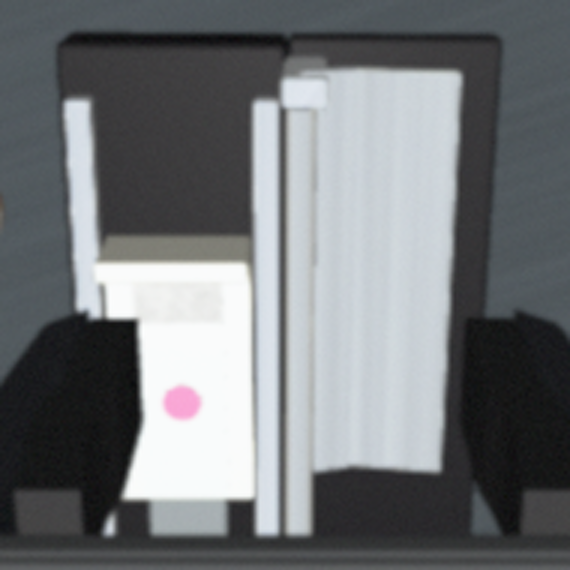

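Emit:
jog_arm:
  increments: [-0.2,-0.3,3,0.004,5,-0.5,-0.5,6,0.004,5,-0.5,-0.5,9,0.004,5,-0.5,-0.5,11,0.004,5,-0.5,-0.5,11.5,0.004,5,-0.5,-0.5,11.5,0.004,5]

```text
clock: 2.8
eef_pos: [0.5359, 0.0736, 0.0439]
tool_rot: [-0.0, 0.167, 0.986, 0.0]
ft_force: [0.3, -0.5, 0.2]
finger_gap: 0.05
```

```bash
python3 mv.py -80 0 31; python3 - <<'E'
from bench import *
import cv2,numpy as np
for n in ['wrist','scene']:
    p,d=read_camera(n)
    if n=='scene': p=cv2.resize(p[100:330,160:400],None,fx=2.5,fy=2.5,interpolation=2)
    cv2.imwrite(f'pics/{n}2.png',p[:,:,::-1])
E
```

```text
t 2.8 TCP reader mm [-80.2   1.5  43.9] F reader [ 0.48 -0.32  0.19] tq [0.04 0.   0.02] gap 0.05
tool y in reader [-0.003  1.     0.   ] z [-0.001  0.    -1.   ] j7 1.203465303052279
turn about tool z 0.0033250037456182824
turn about tool z -3.138267649844175
shift cm tool [-0.02 -0.15  1.29]
```

View pics/wrist2.png

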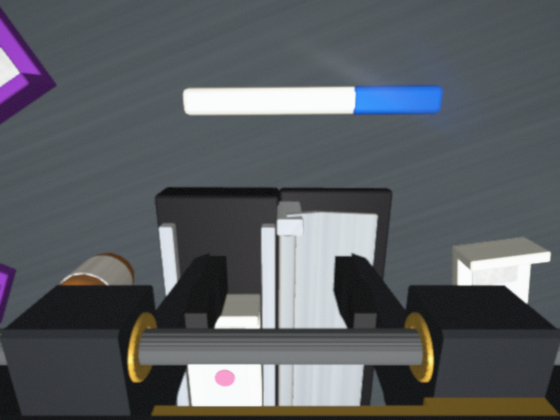

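View pics/scene2.png

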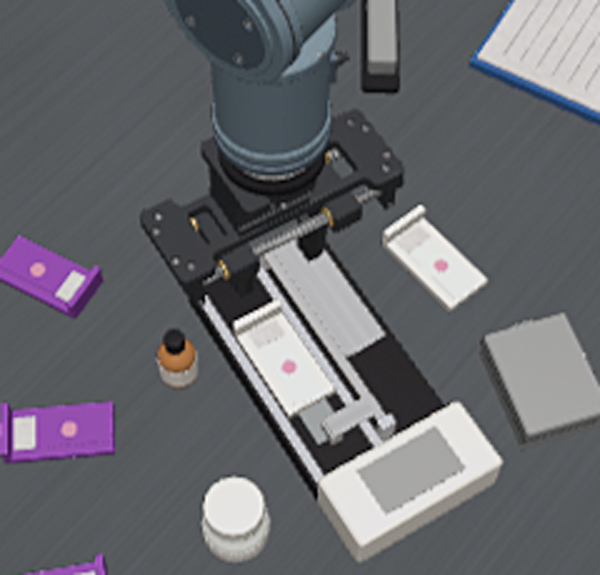

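Emit:
jog_arm:
  increments: [0,-0.1,0.3,0.003,5,0,-0.1,0.6,0.003,5,0,-0.1,0.9,0.003,5,0,-0.1,1.0,0.003,5,0,-0.1,1.1,0.003,5,0,-0.1,1.1,0.003,5]

```text
clock: 3.5
eef_pos: [0.5364, 0.0707, 0.033]
tool_rot: [0.0, 0.17, 0.985, 0.0]
ft_force: [-0.5, -0.2, 5.8]
finger_gap: 0.0501
```

```bash
python3 mv.py -80 0 31
```

```text
t 3.5 TCP reader mm [-78.8  -1.1  33. ] F reader [-0.36 -0.38  5.85] tq [-0.13  0.1   0.02] gap 0.0501
tool y in reader [0.002 1.    0.   ] z [ 0.001  0.    -1.   ] j7 1.2076594446421272
turn about tool z -0.002260374455974379
turn about tool z 3.1393322791338187
shift cm tool [0.12 0.11 0.2 ]
```

Emit:
jog_arm:
  increments: [0,0.05,0.1,0,5,0,0.1,0.2,0,5,0,0.1,0.2,0,5,0,0.1,0.2,0,5]

```text
clock: 3.9
eef_pos: [0.5363, 0.0705, 0.0312]
tool_rot: [-0.0, 0.17, 0.985, -0.001]
ft_force: [-2.3, -2.3, 9.4]
finger_gap: 0.05
```

```bash
python3 mv.py -64 0 31; python3 - <<'E'
from bench import *
from h import *
from fit import W
import cv2
q=np.load('q.npy')
p,d=read_camera('top');m=camera_model('top');P=cloud(d,np.array(m['mtx']),np.array(m['cam_to_world']))
c,s=np.cos(q[2]),np.sin(q[2]);X=P-[q[0],q[1],0];x=c*X[...,0]+s*X[...,1];y=-s*X[...,0]+c*X[...,1]
p2,d2=read_camera('scene');m=camera_model('scene');P2=cloud(d2,np.array(m['mtx']),np.array(m['cam_to_world']))
X=P2-[q[0],q[1],0];x2=c*X[...,0]+s*X[...,1];y2=-s*X[...,0]+c*X[...,1]
for x,y,z in ((x,y,P[...,2]),(x2,y2,P2[...,2])):
    m=(y>.018)&(y<.044)&(x>-.03)&(x<.01)&(z>.01)&(z<.05)
    if m.sum()>10:
        f=np.polyfit(y[m],z[m],1);print('bar slope',f[0],'n',m.sum(),np.median(z[m]))
cv2.imwrite('pics/scene3.png',cv2.resize(p2[100:330,160:400],None,fx=2.5,fy=2.5,interpolation=2)[:,:,::-1])
E
```

```text
t 3.9 TCP reader mm [-78.9  -1.3  31.2] F reader [-1.42 -2.91  9.41] tq [-0.69  0.2   0.03] gap 0.05
tool y in reader [ 0.003  1.    -0.001] z [ 0.    -0.001 -1.   ] j7 1.2068888938852012
turn about tool z -0.003081508546944889
turn about tool z 3.1385111450428482
shift cm tool [-1.49  0.13  0.02]
bar slope -0.04718086897014361 n 233 0.03106684619545741
```

View pics/scene3.png

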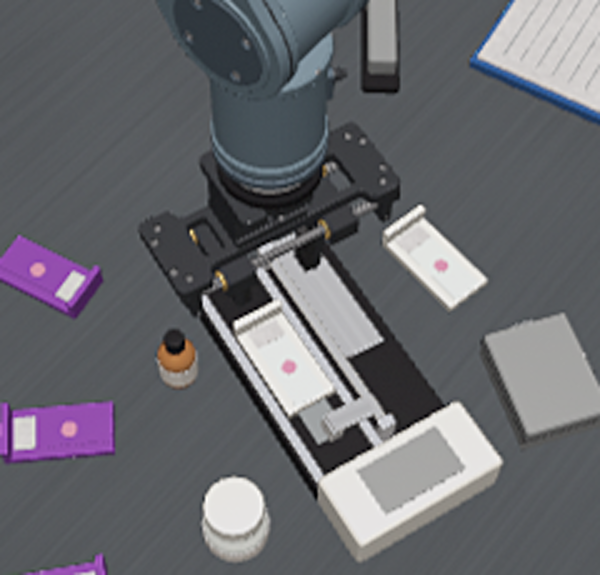

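```bash
cat > ang.py <<'E'
from bench import *
from h import *
import sys
q=np.load('q.npy');c,s=np.cos(q[2]),np.sin(q[2])
def rd(P):
    X=P-[q[0],q[1],0];return c*X[...,0]+s*X[...,1],-s*X[...,0]+c*X[...,1],P[...,2]
def ang(d,K,T,xr=(-.04,.01)):
    x,y,z=rd(cloud(d,K,T));m=(x>xr[0])&(x<xr[1])&(z>.012)&(z<.05)
    r=[]
    for a in np.arange(.018,.044,.004):
        k=m&(y>a)&(y<a+.004);r.append((round(a+.002,3),k.sum(),round(float(np.median(z[k])),4)))
    print(r)
    m&=(y>.018)&(y<.043)
    yy,zz=y[m],z[m];k=np.ones(len(yy),bool)
    for _ in range(8):
        f=np.polyfit(yy[k],zz[k],1);e=zz-np.polyval(f,yy);k=abs(e-np.median(e[k]))<.003
    print('slope',f[0],'z at .031',np.polyval(f,.031),k.sum())
def carr(d,K,T):
    x,y,z=rd(cloud(d,K,T));m=(abs(y+.031)<.016)&(z>.0375)&(z<.046)&(x>-.075)&(x<.02);print('lip x (rear,med,front)',np.percentile(x[m],[5,50,95]) if m.sum() else None,m.sum())
    m=(abs(y+.031)<.005)&(abs(x-.06)<.006);print('foot z',np.median(z[m]))
if __name__=='__main__':
    for n in ('top0','scene0'):
        _,d,K,T=load(n);ang(d,K,T);carr(d,K,T)
    for n in ('top','scene'):
        m=camera_model(n);p,d=read_camera(n);ang(d,np.array(m['mtx']),np.array(m['cam_to_world']));carr(d,np.array(m['mtx']),np.array(m['cam_to_world']))
E
python3 ang.py
```

```text
[(np.float64(0.02), np.int64(34), 0.0342), (np.float64(0.024), np.int64(35), 0.0332), (np.float64(0.028), np.int64(36), 0.0346), (np.float64(0.032), np.int64(37), 0.0356), (np.float64(0.036), np.int64(37), 0.0358), (np.float64(0.04), np.int64(35), 0.0367), (np.float64(0.044), np.int64(33), 0.0366)]
slope 0.167154285375781 z at .031 0.03510963228408985 174
lip x (rear,med,front) [-0.055748   -0.05291296 -0.04955086] 38
foot z 0.03884777527312511
[(np.float64(0.02), np.int64(45), 0.0348), (np.float64(0.024), np.int64(47), 0.0352), (np.float64(0.028), np.int64(47), 0.0356), (np.float64(0.032), np.int64(49), 0.0361), (np.float64(0.036), np.int64(47), 0.0371), (np.float64(0.04), np.int64(47), 0.0371), (np.float64(0.044), np.int64(47), 0.0375)]
slope 0.10767521402808791 z at .031 0.03608017332708467 271
lip x (rear,med,front) [-0.05417263 -0.0509114  -0.04789371] 60
foot z 0.037303812385459545
[(np.float64(0.02), np.int64(0), nan), (np.float64(0.024), np.int64(0), nan), (np.float64(0.028), np.int64(0), nan), (np.float64(0.032), np.int64(0), nan), (np.float64(0.036), np.int64(0), nan), (np.float64(0.04), np.int64(0), nan), (np.float64(0.044), np.int64(0), nan)]
  return _methods._mean(a, axis=axis, dtype=dtype,
  ret = ret.dtype.type(ret / rcount)
Traceback (most recent call last):
  File "ang.py", line 25, in <module>
    m=camera_model(n);p,d=read_camera(n);ang(d,np.array(m['mtx']),np.array(m['cam_to_world']));carr(d,np.array(m['mtx']),np.array(m['cam_to_world']))
                                         ~~~^^^^^^^^^^^^^^^^^^^^^^^^^^^^^^^^^^^^^^^^^^^^^^^^^^
  File "ang.py", line 16, in ang
    f=np.polyfit(yy[k],zz[k],1);e=zz-np.polyval(f,yy);k=abs(e-np.median(e[k]))<.003
TypeError: expected non-empty vector for x
```

```bash
sed -i "s/for n in ('top','scene')/for n in ('scene',)/" ang.py; python3 ang.py | tail -4
```

```text
[(np.float64(0.02), np.int64(45), 0.0323), (np.float64(0.024), np.int64(45), 0.0319), (np.float64(0.028), np.int64(42), 0.0317), (np.float64(0.032), np.int64(43), 0.0304), (np.float64(0.036), np.int64(46), 0.0306), (np.float64(0.04), np.int64(42), 0.0305), (np.float64(0.044), np.int64(36), 0.0297)]
slope -0.10503813557114709 z at .031 0.03108662798195595 263
lip x (rear,med,front) [-0.06987164 -0.05212926 -0.04840513] 70
foot z 0.04409498583003535
```

Emit:
jog_arm:
  increments: [0,0.1,0.04,0,5,0,0.1,0.08,0,5,0,0.1,0.08,0,5,-0.3,0.1,0.08,0,5,-0.6,0.1,0.08,0,5,-0.9,0.1,0.08,0,5,-1.2,0.1,0.08,0,5,-1.5,0.1,0.08,0,5,-1.8,0.1,0.08,0,5,-2.1,0.1,0.08,0,5,-2.1,0.1,0.08,0,5]

```text
clock: 5.2
eef_pos: [0.5548, 0.0672, 0.0298]
tool_rot: [-0.002, 0.169, 0.986, 0.0]
ft_force: [-5.6, 2.2, 8.5]
finger_gap: 0.0498
```

```bash
python3 mv.py -4 0 31;python3 ang.py | tail -4
```

```text
t 5.2 TCP reader mm [-60.4   1.7  29.8] F reader [-6.04  0.17  8.45] tq [0.34 1.24 0.1 ] gap 0.0498
tool y in reader [0.001 1.    0.   ] z [-0.004  0.    -1.   ] j7 1.2203517821225869
turn about tool z -0.0006134074991948069
turn about tool z 3.1409792460905983
shift cm tool [-5.64 -0.17 -0.15]
[(np.float64(0.02), np.int64(38), 0.0312), (np.float64(0.024), np.int64(47), 0.0308), (np.float64(0.028), np.int64(41), 0.0299), (np.float64(0.032), np.int64(44), 0.0294), (np.float64(0.036), np.int64(45), 0.0289), (np.float64(0.04), np.int64(34), 0.0288), (np.float64(0.044), np.int64(32), 0.0276)]
slope -0.134709380596544 z at .031 0.0296245748420384 248
lip x (rear,med,front) [-0.05101415 -0.04617809 -0.04286281] 68
foot z 0.04549627157976949
```

Emit:
jog_arm:
  increments: [-0.4,-0.1,0,0,5,-0.8,-0.1,0,0,5,-1.2,-0.1,0,0,5,-1.6,-0.1,0,0,5,-2,-0.1,0,0,5,-2.4,-0.1,0,0,5,-2.8,-0.1,0,0,5,-3.2,-0.1,0,0,5,-3.6,-0.1,0,0,5,-4,-0.1,0,0,5,-4.4,-0.1,0,0,5,-4.4,-0.1,0,0,5]

```text
clock: 6.45
eef_pos: [0.5962, 0.0518, 0.0299]
tool_rot: [-0.002, 0.169, 0.986, 0.001]
ft_force: [-4.4, 2.4, 8.0]
finger_gap: 0.0501
```

```bash
python3 mv.py -4 0 31;python3 ang.py | tail -4; python3 - <<'E'
from bench import *
import cv2
p2,d2=read_camera('scene')
cv2.imwrite('pics/scene4.png',cv2.resize(p2[130:330,200:400],None,fx=3,fy=3,interpolation=2)[:,:,::-1])
E
```

```text
t 6.45 TCP reader mm [-16.1   0.9  29.9] F reader [-4.96  0.8   8.04] tq [0.39 1.18 0.16] gap 0.0501
tool y in reader [0.001 1.    0.001] z [-0.004  0.001 -1.   ] j7 1.2487312524146401
turn about tool z -0.0006574188908210488
turn about tool z 3.140935234698972
shift cm tool [-1.21 -0.09 -0.12]
[(np.float64(0.02), np.int64(32), 0.0312), (np.float64(0.024), np.int64(37), 0.0306), (np.float64(0.028), np.int64(46), 0.0316), (np.float64(0.032), np.int64(24), 0.0306), (np.float64(0.036), np.int64(27), 0.0298), (np.float64(0.04), np.int64(17), 0.0295), (np.float64(0.044), np.int64(14), 0.0277)]
slope -0.10030543249105849 z at .031 0.029550513641185962 130
lip x (rear,med,front) [-0.0069464  -0.00188798  0.00094759] 68
foot z 0.04774378772860699
```

View pics/scene4.png

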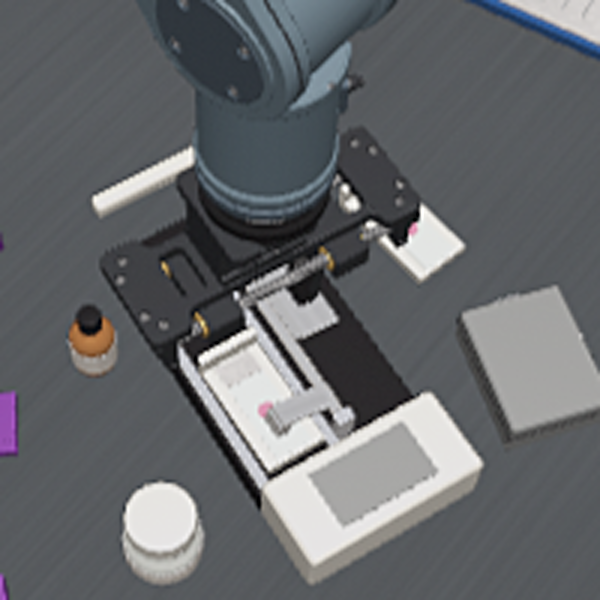

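Emit:
jog_arm:
  increments: [-0.2,0,0,0,5,-0.4,0,0,0,5,-0.6,0,0,0,5,-0.8,0,0,0,5,-0.9,0,0,0,5,-1.0,0,0,0,5,-1.0,0,0,0,5]

```text
clock: 7.25
eef_pos: [0.605, 0.0487, 0.0297]
tool_rot: [-0.002, 0.169, 0.986, 0.001]
ft_force: [-6.8, 2.6, 8.6]
finger_gap: 0.0503
```

```bash
python3 mv.py -4 0 31;python3 ang.py | tail -2
```

```text
t 7.25 TCP reader mm [-6.9  1.  29.7] F reader [-7.27  0.21  8.61] tq [0.42 1.47 0.18] gap 0.0503
tool y in reader [0. 1. 0.] z [-0.005  0.    -1.   ] j7 1.254200114005057
turn about tool z -0.00034320888283012607
turn about tool z 3.141249444706963
shift cm tool [-0.29 -0.1  -0.13]
lip x (rear,med,front) [0.00412772 0.00775695 0.01026924] 65
foot z 0.04822742588087253
```

Emit:
jog_arm:
  increments: [-0.1,0,0,0,5,-0.1,0,0,0,5,-0.2,0,0,0,5,-0.2,0,0,0,5]

```text
clock: 7.7
eef_pos: [0.6055, 0.0485, 0.0296]
tool_rot: [-0.004, 0.169, 0.986, 0.001]
ft_force: [-9.7, 4.1, 10.9]
finger_gap: 0.0497
```

```bash
python3 mv.py -4 0 31;python3 ang.py | tail -2
```

```text
t 7.7 TCP reader mm [-6.3  0.9 29.6] F reader [-10.51   0.6   10.9 ] tq [0.23 2.17 0.13] gap 0.0497
tool y in reader [ 0.  1. -0.] z [-0.008 -0.    -1.   ] j7 1.2551295141195131
turn about tool z -0.0003418591154549233
turn about tool z 3.141250794474338
shift cm tool [-0.22 -0.09 -0.14]
lip x (rear,med,front) [0.00400585 0.00811861 0.01073865] 62
foot z 0.04729839093698868
```

Emit:
jog_arm:
  increments: [-0.1,0,0,0,5,-0.2,0,0,0,5,-0.2,0,0,0,5,-0.2,0,0,0,5]

```text
clock: 8.15
eef_pos: [0.6056, 0.0484, 0.0295]
tool_rot: [-0.006, 0.169, 0.986, 0.001]
ft_force: [-15.0, 5.3, 15.3]
finger_gap: 0.0499
```

```bash
python3 mv.py -4 0 31;python3 ang.py | tail -4; python3 - <<'E'
from bench import *
import cv2
p2,d2=read_camera('scene')
cv2.imwrite('pics/scene5.png',cv2.resize(p2[210:320,250:370],None,fx=5,fy=5,interpolation=2)[:,:,::-1])
E
```

```text
t 8.15 TCP reader mm [-6.1  0.9 29.5] F reader [-15.95   0.03  15.32] tq [ 0.06  3.15 -0.17] gap 0.0499
tool y in reader [ 0.001  1.    -0.001] z [-0.011 -0.001 -1.   ] j7 1.2558086782089921
turn about tool z -0.0005000844093805412
turn about tool z 3.1410925691804126
shift cm tool [-0.21 -0.09 -0.16]
[(np.float64(0.02), np.int64(18), 0.0303), (np.float64(0.024), np.int64(28), 0.0297), (np.float64(0.028), np.int64(33), 0.0344), (np.float64(0.032), np.int64(21), 0.0318), (np.float64(0.036), np.int64(13), 0.0292), (np.float64(0.04), np.int64(9), 0.0282), (np.float64(0.044), np.int64(5), 0.0254)]
slope -0.17219487088844412 z at .031 0.028471617860194504 79
lip x (rear,med,front) [0.00424647 0.0081068  0.01038376] 61
foot z 0.04837455461586604
```

View pics/scene5.png

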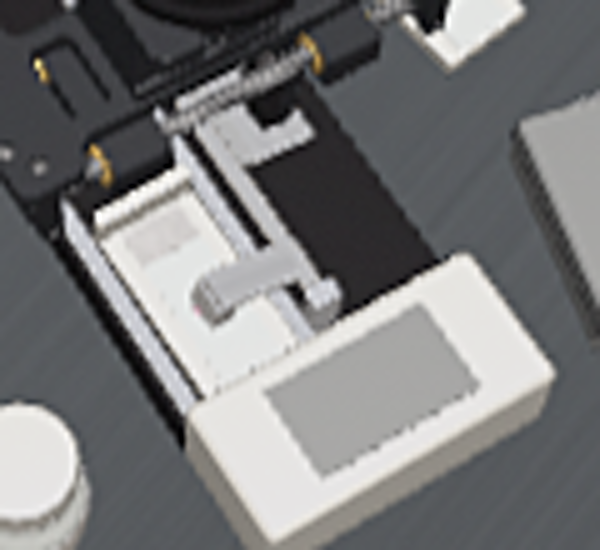

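Emit:
jog_arm:
  increments: [0.3,0,0,0,5,0.6,0,0,0,5,0.9,0,0,0,5,1.2,0,0,0,5,1.4,0,0,0,5,1.4,0,0,0,5]

```text
clock: 8.85
eef_pos: [0.6013, 0.0502, 0.0317]
tool_rot: [0.004, 0.17, 0.985, 0.001]
ft_force: [4.8, -0.6, 6.2]
finger_gap: 0.0498
```

```bash
python3 mv.py -4 0 31;python3 ang.py | tail -4
```

```text
t 8.85 TCP reader mm [-10.8   1.2  31.7] F reader [4.69 1.03 6.25] tq [ 0.4  -0.91 -0.1 ] gap 0.0498
tool y in reader [0.003 1.    0.003] z [ 0.007  0.003 -1.   ] j7 1.2481972727516963
turn about tool z -0.002619506447811837
turn about tool z 3.1389731471419813
shift cm tool [-0.68 -0.12  0.07]
[(np.float64(0.02), np.int64(30), 0.0325), (np.float64(0.024), np.int64(31), 0.0312), (np.float64(0.028), np.int64(43), 0.0338), (np.float64(0.032), np.int64(24), 0.0325), (np.float64(0.036), np.int64(19), 0.0331), (np.float64(0.04), np.int64(16), 0.0315), (np.float64(0.044), np.int64(9), 0.0298)]
slope -0.0815774554995929 z at .031 0.031142213006111173 117
lip x (rear,med,front) [-0.00191323  0.00718537  0.01046134] 67
foot z 0.045206694923640045
```

Emit:
jog_arm:
  increments: [0.1,0,-0.1,0,5,0.1,0,-0.3,0,5,0.1,0,-0.5,0,5,0.1,0,-0.8,0,5,0.1,0,-1.2,0,5,0.1,0,-2,0,5,0.1,0,-4,0,5,0.1,0,-7,0,5,0.1,0,-10,0,5,0.1,0,-13,0,5,0.1,0,-13,0,5]

```text
clock: 10.0
eef_pos: [0.5993, 0.0506, 0.1645]
tool_rot: [0.003, 0.17, 0.985, 0.001]
ft_force: [0.2, -0.6, -0.8]
finger_gap: 0.0499
```

Emit:
jog_arm:
  increments: [4,0,0,0,5,8,0,0,0,5,12,0,0,0,5,16,0,0,0,5,16,0,0,0,5]

```text
clock: 10.5
eef_pos: [0.4402, 0.1053, 0.159]
tool_rot: [-0.003, 0.168, 0.986, -0.001]
ft_force: [0.6, -1.2, 0.1]
finger_gap: 0.0498
```

```bash
python3 mv.py;python3 ang.py | tail -4; python3 - <<'E'
from bench import *
from h import *
import cv2
p2,d2=read_camera('scene')
cv2.imwrite('pics/scene6.png',cv2.resize(p2[170:330,210:380],None,fx=3.7,fy=3.7,interpolation=2)[:,:,::-1])
m=camera_model('top');p,d=read_camera('top')
cv2.imwrite('pics/top6.png',cv2.resize(p[100:250,220:390],None,fx=4,fy=4,interpolation=2)[:,:,::-1])
E
```

```text
t 10.5 TCP reader mm [-181.1   -0.5  159. ] F reader [ 0.94 -0.98  0.09] tq [ 0.01 -0.06 -0.08] gap 0.0498
tool y in reader [-0.002  1.    -0.002] z [-0.006 -0.002 -1.   ] j7 1.014646350886997
turn about tool z 0.0020818974373488786
turn about tool z -3.1395107561524442
[(np.float64(0.02), np.int64(43), 0.0337), (np.float64(0.024), np.int64(49), 0.0337), (np.float64(0.028), np.int64(45), 0.0335), (np.float64(0.032), np.int64(43), 0.0336), (np.float64(0.036), np.int64(46), 0.0342), (np.float64(0.04), np.int64(44), 0.0335), (np.float64(0.044), np.int64(44), 0.0339)]
slope 0.02069889659618705 z at .031 0.033667587842513245 264
lip x (rear,med,front) [0.00454279 0.00825848 0.01052982] 57
foot z 0.042136737437658445
```

View pics/scene6.png

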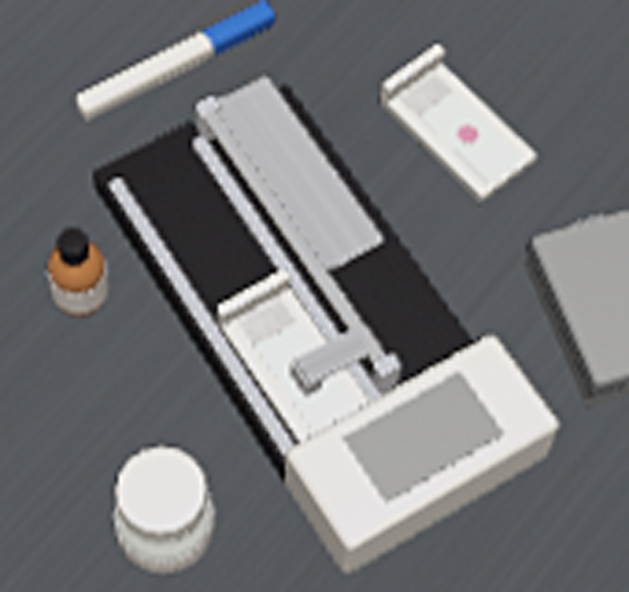

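View pics/top6.png

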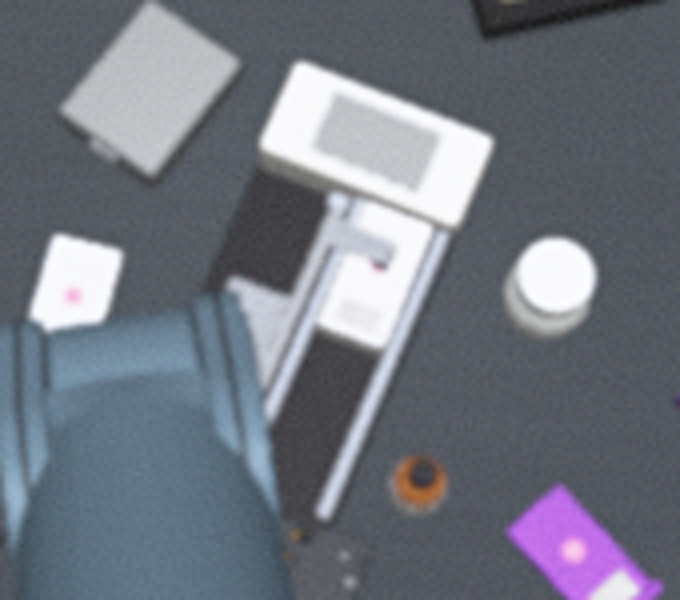

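```bash
python3 -c "
from bench import *
print(job_done())"
```

```text
the job is handed in; nothing more can be done
None
```

The slide carrier is fully home against the housing, with the clip foot resting on it and the arm clear. I handed the job in at about 10.6 s of the 48 s allowed. No verdict is reported back, so everything below is from my own measurements.

- **Pressing:** I set the gripper to a 50 mm gap and pressed the bar with one fingertip. Just before the push the clip angle was about 0.24 rad, from bar slope, bar drop and foot rise, which agreed.
- **Pushing:** The other fingertip pushed the carrier about 59 mm. At the end the push force rose from about 5 N to 16 N with almost no further travel, so I took that as contact with the housing. I then backed off the lip with the bar still down, and lifted.
- **Last checks:**
  - The lip stayed where it stopped, to about 0.3 mm.
  - The bar sits at about 0.09 rad and no longer changes with the arm away, which fits the foot resting on the carrier.
  - The wrist force is near zero.
  - The bottle, jar, slide box, marker and spare carrier look unmoved; I did not check the stapler in the last pictures.

**Disagreements:**
- The camera views differ by 1 to 3 mm on the reader's position, so I judged "home" by contact force and not by absolute position.
- Force alone suggested a somewhat larger bar angle (0.27 rad) than the depth images did (about 0.20 rad) at the first press. I followed the images.

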